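# Eject a porous stone with the lever ejector and lay it out to dry

## Task

The porous stone is stuck deep in the ring clamped on the lever ejector. Press the lever's thumb plate down, gently, until the lever is pressing on the rubber stop beneath it, keep it there a moment so that its other end has pushed the stone up out of the ring, then let go. Draw the stone out and lay it gently, flat, in the empty part of the drying tray, without disturbing the two stones already there or the tins and the beaker.

Things in the scene. Friction and masses are not known exactly. Their poses are not given: they have to be found in the camera images.
- ejector: Lever ejector, fixed: cream base 250 x 110 x 14 mm. Origin: under the base, z up; +x towards the ring seat, -x towards the thumb plate (x = -135 mm, overhanging the base). Round seat (92 mm wide, at x = +80 mm, top at z = 84 mm) with the clamped steel ring: bore 62.6, outside 67, height 20 mm, clamp screws round its foot. Its piston rises 3 mm for every 10 mm that the thumb plate goes down.
- ring_rim (a point): Centre of the ring's open mouth, in the plane of its upper rim, 104 mm above the bench.
- lever: Light steel lever, bar 12 x 12 mm. Origin on its pivot pin, 56 mm above the bench; x runs along the bar to the ring. Starts thumb end 0.16 rad above level; pressing it down tips the other end up under the piston. Moving it takes 2 to 5 N at the thumb plate, pressed slowly; on the stop this rises by 4 to 8 N per mm, and over 15 N overloads it. Let go, it springs back up.
- thumb (a point): Centre of the upper face of the lever's flat light-grey thumb plate (44 x 44 x 5 mm), 165 mm from the pivot, 93 mm above the bench when the lever is up.
- stop: Stop of the lever: a boss on the base, 130 mm from the pivot towards the thumb plate, with a screw tipped with a firm rubber buffer. Origin: foot of the boss, 14 mm above the bench. The screw is set differently every time and its height is not measured: the lever meets the buffer after the thumb plate has gone down 38 to 54 mm, to be found by feel.
- stone: Porous stone, plain grey-beige disc, diameter 60, thickness 14 mm, about 85 g. Origin: centre of its underside, z up. Starts tight in the ring, its top 6 mm below the rim, held by friction (about 7 N), and stays where it is pushed to. After the lever has been on its stop it stands 5 to 11 mm proud and can be gripped by its edge from above, fingertips just above the rim, and drawn straight up.
- tray: Drying tray, fixed, stainless, 220 (x) x 160 (y) x 24 mm outside, walls and floor 3 mm thick. Origin: centre of its underside, z up; its floor is at z = 3 mm. Two stones lie in its +x half; the -x half is empty.
- stone_b: A second, identical stone lying in the tray's +x half (about x = 68, y = +36 mm of the tray). Origin: centre of its underside.
- stone_c: A third, identical stone lying in the tray's +x half (about x = 68, y = -36 mm of the tray). Origin: centre of its underside.
- balance: Electronic balance, fixed bystander, 210 (x) x 165 (y) x 66 mm with its pan. Origin: centre of its underside. It stands on the other side of the ejector from the tray.
- tin_a: Closed aluminium moisture tin, 57 mm in diameter, 36 mm high, bystander. Origin: centre of its underside.
- tin_b: Another such tin, bystander. Origin: centre of its underside.
- beaker: Empty glass beaker, 68 mm in diameter, 85 mm high, bystander. Origin: centre of its underside.
Mind the look-alikes: they are no part of the job. What is shaped like the stone but blue or pink is not meant.

How it is judged:
By the outcome, as a careful person would: the job done as asked, in the order asked, and still so for the second after the job is handed in, with the robot touching nothing.
It also fails if it takes over 51 s, if anything falls off the work surface, if the arm or the gripper's body presses on something with over 40 N, if the wrist force passes 120 N, or if a joint passes its speed limit or range.

## Robot

A 7-joint arm with a two-finger parallel gripper is mounted at the origin on the work surface. World frame = base frame: x ahead of the robot, y to its left, z up, the work surface at z = 0. Lengths are in m, angles in rad, forces in N, time in s.
With the tool pointing down it reaches from about 0.4 to 0.875 m from the base axis. Payload 19.3 kg.
Tool frame: the origin (TCP) lies at the very end of the fingers, on their centre line; the grasp point (between the pads) lies 19 mm behind it; z points along the fingers, y is the line along which they close (so a half turn about z gives the same grasp; the last joint's range is limited). The gripper opens to 85 mm and grips with 20 to 120 N. Pads are 22 mm wide; open, the fingers measure 114 mm over their backs; the gripper's body (76 mm by 85 mm) begins 54 mm behind the grasp point. The pads swing forward as they close: fully open they stand 13 mm farther back than shut.
Start: joints at [-1.247, 0.521, -0.036, 1.599, 0.021, 1.021, -0.113], TCP at [0.24, 0.577, 0.231] pointing down, gripper open.
Joint ranges: [-2.91, 2.91], [-0.3, 2.13], [-1.5, 1.42], [0.17, 2.43], [-1.26, 4.41], [0.16, 1.93], [-2.52, 2.52]. Speed limits (rad/s): [1.89, 1.89, 2.39, 2.39, 3.01, 3.01, 3.01].

## Interface

Orientations are given as [roll, pitch, yaw] about the fixed x, y, z axes, in that order (R = Rz(yaw) Ry(pitch) Rx(roll)).
In Python, from workcell import bot gives the robot as it stands. The module is installed in compiled form; this text tells all that it offers.
- The arm moves only by the tool apply_moves, never from a script. Its arguments are lists of equal length, an entry for each row: "claw": the finger opening in m, from 0 to 0.0854; "xyz": the shift along the tool's x, y, z in m, a list of three; "twist": the turn, a rotation vector about the tool's x, y, z in rad, a list of three. A call has 1 to 20 rows; each row shifts and turns the commanded pose from where the row before left it, along the tool's axes as they then stand; what a row does not reach is not made up. A row lasts 1/10 s, in which the tool goes at most 50 mm and 8.59 degrees, less where a joint would pass 70% of its speed; a pose out of reach is approached as far as the arm can. A call with a gripper value outside its range is refused whole. The fingers move at their own pace and stop on an object; "force" is the grip in N (left out, the last holds). Time passes only in rows, so rows that do not move let the fingers close. It gives the time, the measured TCP pose, the force, the opening and the grip force at its end, in the units of the state.
- bot.observe(): the state, without advancing time (a new reading comes with each control period).
- bot.grab_frame(name): name is "side" or "top"; returns a dict with "img" (384x512x3 uint8, red, green, blue), "vfov" (degrees; the focal length in pixels is half the picture's height over the tangent of half this angle, whatever the lens; pixels are square), "cx", "cy" (the principal point, pixels), "view" (4x4, takes a point from world to camera coordinates). Camera axes: x right, y up, looking along -z (the intrinsics and any distortion apply to the point x, -y, -z); pixel columns grow to the right and rows downward; lengths in m; the calibration is good to about 2 mm. A picture is of the moment at which its call begins. There is no depth.
- bot.job_done(): hands the job in; it is judged then, once.
Trained networks look in the newest picture that a camera, given by its name, has taken for a name from the list of things; names that differ only in an ending like _2 or _b are one class to them, and where a whole thing is asked for, a point or a joint stands for the part that bears it (a point fixed in the world has none). Each returns a list of dicts, best first, with "score" (0 to 1); they miss things now and then, are a little off and sometimes report something else, mostly with a low value. They report only what shows in the picture. A call takes as long as a camera call. They do not tell look-alikes from the thing itself.
- bot.find_in(camera, query): "position" ([x, y, z] in m, in world coordinates, good to about 4 mm: the middle of the surface that is visible of it).
The state is a dict: "clock": time; "qpos": joint angles; "qd": joint speeds; "joint_efforts": joint torques, N m; "position": TCP position; "tool_rot": TCP orientation; "force": force on the tool from outside, world axes, zero at the start; "moment": the same for the moment, N m; "grip_width": finger opening in m; "finger_force": force on a finger pad.
Only numpy, scipy, OpenCV 4.12 (cv2) and the standard library are available. Lean on these libraries where they do the work, as an engineer would, in place of code of your own. Each camera call takes 0.05 s, during which the arm holds its last target. There are 200 camera calls.

## Working session

There is one attempt and no reset: what is moved stays moved. The work goes in short steps, Python scripts to look and compute and a tool call to move; the robot and the scene stay as the last step left them, time stands still between calls to the robot, and variables do not carry over. Pictures are saved under pics/ and viewed, at most 10 in all, crops included, and the job is handed in when it is done.

Besides the shell and the picture viewer there is one more tool, called after "Emit:" as name(argument=value, ...), one argument or row to a line, values as JSON. apply_moves: Moves the arm, as the interface text tells. Its arguments: {"type":"object","properties":{"claw":{"type":"array"},"xyz":{"type":"array"},"twist":{"type":"array"},"force":{"type":"number"}},"required":["claw","xyz","twist"]}

```bash
mkdir -p pics
cat > h.py <<'E'
from workcell import bot
import numpy as np, cv2
def grab(n,fn=None):
    f=bot.grab_frame(n)
    if fn: cv2.imwrite('pics/'+fn,cv2.cvtColor(f['img'],cv2.COLOR_RGB2BGR))
    return f
def ray(f,u,v):
    h=f['img'].shape[0]; fl=h/2/np.tan(np.radians(f['vfov'])/2)
    V=np.array(f['view']); R=V[:3,:3]; c=-R.T@V[:3,3]
    d=R.T@np.array([(u-f['cx'])/fl,-(v-f['cy'])/fl,-1]); return c,d
def atz(f,u,v,z):
    c,d=ray(f,u,v); return c+d*(z-c[2])/d[2]
def pix(f,p):
    h=f['img'].shape[0]; fl=h/2/np.tan(np.radians(f['vfov'])/2)
    V=np.array(f['view']); q=V[:3,:3]@np.array(p)+V[:3,3]
    return np.array([f['cx']+fl*q[0]/-q[2], f['cy']-fl*q[1]/-q[2]])
E
python3 - <<'E'
from h import *
np.set_printoptions(precision=3,suppress=True)
o=bot.observe(); print({k:np.round(v,3) for k,v in o.items()})
fs={}
for n in('side','top'):
    f=grab(n,n+'0.png'); fs[n]=f
    print(n,{k:f[k] for k in f if k not in('img','view')}, ray(f,f['cx'],f['cy']))
    for q in ('ejector','ring_rim','thumb','lever','stone','tray','balance','tin_a','beaker','stop'):
        for r in bot.find_in(n,q)[:4]: print(n,q,round(r['score'],2),np.array(r['position']),pix(f,r['position']).round())
E
```

```text
{'clock': np.float64(0.0), 'qpos': array([-1.247,  0.522, -0.036,  1.6  ,  0.021,  1.021, -0.113]), 'qd': array([ 0.002,  0.001,  0.001, -0.002, -0.   ,  0.001,  0.   ]), 'joint_efforts': array([  0.001, -92.711,   1.98 , -36.994,   0.018,   0.008,   0.   ]), 'position': array([0.24 , 0.577, 0.231]), 'tool_rot': array([-3.14 ,  0.   ,  2.748]), 'force': array([0.194, 0.784, 0.401]), 'moment': array([-0.076, -0.005, -0.006]), 'finger_force': np.float64(0.0), 'grip_width': np.float64(0.086)}
side {'vfov': 49.722249129269706, 'cx': 254.82727842669735, 'cy': 184.0879753782605} (array([ 0.07 , -0.645,  0.809]), array([ 0.494,  0.569, -0.657]))
side ejector 0.6 [ 0.565 -0.029  0.01 ] [243. 215.]
side ejector 0.58 [ 0.534 -0.336  0.003] [318. 299.]
side ejector 0.4 [ 0.731 -0.094  0.033] [304. 195.]
side ejector 0.31 [ 0.581 -0.122  0.08 ] [272. 213.]
side ring_rim 0.57 [ 0.568 -0.033  0.015] [245. 214.]
side thumb 0.94 [ 0.583 -0.124  0.081] [273. 213.]
side lever 0.74 [ 0.586 -0.119  0.08 ] [272. 212.]
side lever 0.63 [ 0.567 -0.032  0.014] [244. 214.]
side stone 0.95 [ 0.612 -0.319  0.01
[... 650 characters left out ...]
] [300. 199.]
top ring_rim 0.82 [ 0.581 -0.041  0.013] [268. 205.]
top thumb 0.92 [ 0.584 -0.134  0.089] [300. 200.]
top lever 0.56 [ 0.743 -0.086  0.034] [281. 153.]
top stone 0.75 [0.453 0.031 0.018] [246. 246.]
top stone 0.61 [0.58  0.167 0.019] [202. 206.]
top stone 0.6 [ 0.611 -0.386  0.02 ] [377. 193.]
top stone 0.59 [ 0.62  -0.312  0.017] [353. 190.]
top tray 0.95 [ 0.534 -0.343 -0.001] [363. 218.]
top balance 0.89 [0.582 0.339 0.06 ] [144. 206.]
top tin_a 0.64 [0.757 0.021 0.038] [247. 149.]
top tin_a 0.62 [ 0.741 -0.087  0.036] [281. 153.]
top tin_a 0.16 [ 0.613 -0.385  0.018] [376. 192.]
top beaker 0.6 [0.761 0.18  0.036] [197. 149.]
top stop 0.16 [ 0.614 -0.312  0.018] [353. 192.]
```

Run:
```python
import cv2
a=cv2.imread('pics/side0.png')
cv2.imwrite('pics/s1.png',cv2.resize(a[110:350,110:430],None,fx=2.5,fy=2.5,interpolation=cv2.INTER_CUBIC))
a=cv2.imread('pics/top0.png')
cv2.imwrite('pics/t1.png',cv2.resize(a[110:290,130:430],None,fx=2.6,fy=2.6,interpolation=cv2.INTER_CUBIC))
```

```text
(no output)
```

View pics/s1.png

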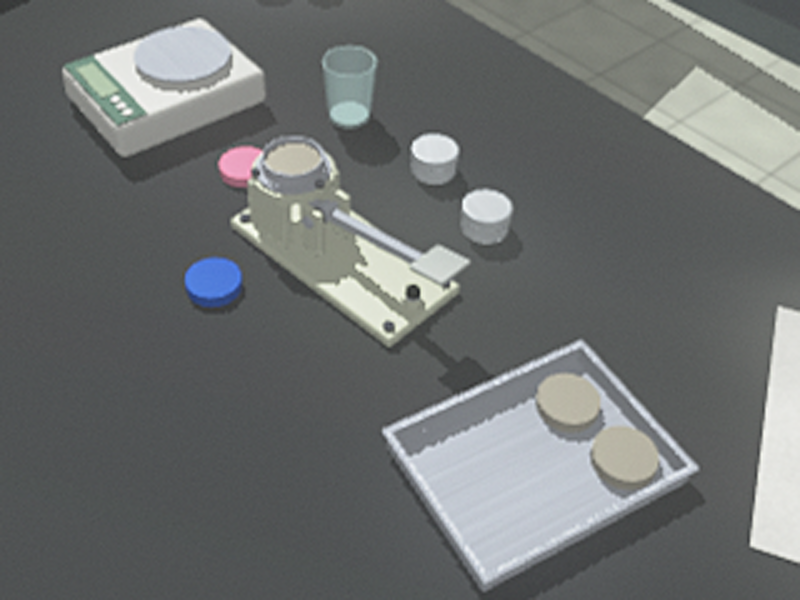

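View pics/t1.png

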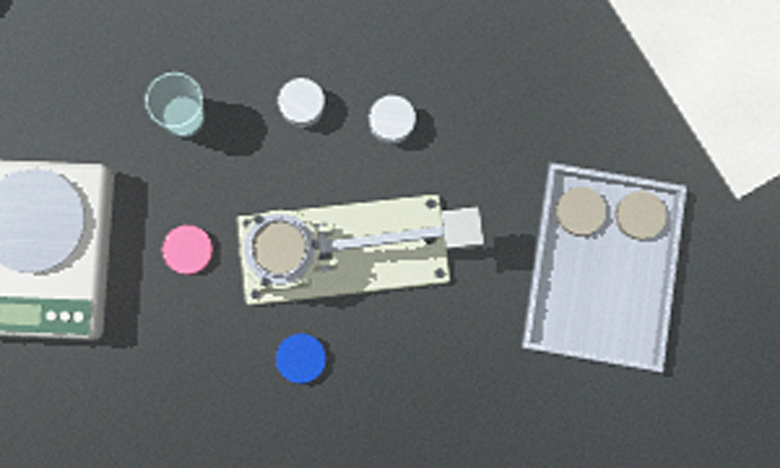

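The candidates for the stone are, in side-view pixels:
- The grey-beige disc in the ring at (228,173).
- stone_b and stone_c, already in the tray, at (336,273) and (357,291).
- The blue disc at (195,224).
- The pink disc at (207,176).

I choose the disc in the ring. The thumb plate is at about (286,216) in the side view and (308,198) in the top view. The tray's empty half is near (359,225) in the top view.

Run:
```python
from h import *
np.set_printoptions(precision=4,suppress=True)
ft=grab('top'); fs=grab('side')
T=lambda u,v:(130+u/2.6,110+v/2.6); S=lambda u,v:(110+u/2.5,110+v/2.5)
def beige(f,u,v,r=16):
    h=cv2.cvtColor(f['img'],cv2.COLOR_RGB2HSV).astype(int)
    m=((h[...,0]>8)&(h[...,0]<28)&(h[...,1]>35)&(h[...,1]<110)&(h[...,2]>110)).astype(np.uint8)
    n,l,s,c=cv2.connectedComponentsWithStats(m)
    k=[i for i in range(1,n) if s[i,4]>40 and np.hypot(*(c[i]-[u,v]))<r]
    return [(c[i],s[i]) for i in k]
for n,f,l in(('top',ft,[(237.7,205.8),(354,191),(377,193)]),('side',fs,[(228,173),(337,270),(360,291)])):
    for u,v in l: print(n,(u,v),beige(f,u,v))
print('ring top z.098',atz(ft,*T(280,249),.098),'side',atz(fs,*S(295,160),.098))
print('thumb top',atz(ft,*T(463,228),.093),'side',atz(fs,*S(440,264),.093))
print('stones',[atz(ft,*T(u,v),.017)[:2] for u,v in((581,212),(641,216))],[atz(fs,*S(u,v),.017)[:2] for u,v in((569,399),(626,454))])
print('tray top corners',[atz(ft,*T(u,v),.024)[:2] for u,v in((550,164),(686,187),(664,371),(523,347))])
print('tray side corners',[atz(fs,*S(u,v),.024)[:2] for u,v in((584,342),(697,467),(487,587),(384,432))])
print('ej base',[atz(ft,*T(u,v),.014)[:2] for u,v in((237,215),(438,195),(450,283),(246,304))])
print('beaker',atz(ft,*T(174,100),.085),'pink',atz(ft,*T(187,249),.014),'blue',atz(ft,*T(301,357),.014))
cv2.imwrite('pics/ring.png',cv2.cvtColor(cv2.resize(fs['img'][150:240,195:315],None,fx=5,fy=5,interpolation=cv2.INTER_CUBIC),cv2.COLOR_RGB2BGR))
```

```text
top (237.7, 205.8) []
top (354, 191) []
top (377, 193) []
side (228, 173) []
side (337, 270) []
side (360, 291) []
ring top z.098 [0.57   0.0516 0.098 ] side [0.5761 0.0486 0.098 ]
thumb top [ 0.5897 -0.1585  0.093 ] side [ 0.593  -0.1605  0.093 ]
stones [array([ 0.616 , -0.3132]), array([ 0.6093, -0.3862])] [array([ 0.6202, -0.3164]), array([ 0.6136, -0.39  ])]
tray top corners [array([ 0.6752, -0.2772]), array([ 0.6427, -0.4414]), array([ 0.4219, -0.3986]), array([ 0.4543, -0.2327])]
tray side corners [array([ 0.6796, -0.2825]), array([ 0.6468, -0.4411]), array([ 0.4234, -0.4013]), array([ 0.4571, -0.237 ])]
ej base [array([0.6229, 0.1068]), array([ 0.6418, -0.1399]), array([ 0.5335, -0.1501]), array([0.5141, 0.0972])]
beaker [0.7508 0.1736 0.085 ] pink [0.5826 0.1681 0.014 ] blue [0.4491 0.0321 0.014 ]
```

View pics/ring.png

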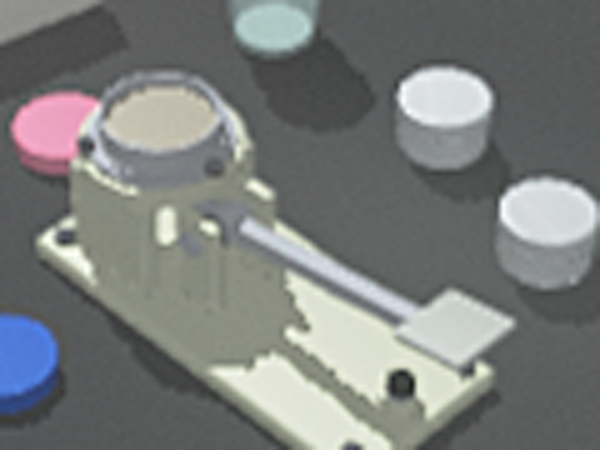

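Emit:
apply_moves(
  claw=[0,0,0,0,0,0,0,0,0,0,0,0,0,0,0,0,0,0,0,0],
  xyz=[
    [0,0,0],
    [0,0,0],
    [-0.0271,-0.0362,0],
    [-0.0271,-0.0362,0],
    [-0.0271,-0.0362,0],
    [-0.0271,-0.0362,0],
    [-0.0271,-0.0362,0],
    [-0.0271,-0.0362,0],
    [-0.0271,-0.0362,0],
    [-0.0271,-0.0362,0],
    [-0.0271,-0.0362,0],
    [-0.0271,-0.0362,0],
    [-0.0271,-0.0362,0],
    [-0.0271,-0.0362,0],
    [-0.0271,-0.0362,0],
    [-0.0271,-0.0362,0],
    [-0.0271,-0.0362,0],
    [-0.0271,-0.0362,0],
    [-0.0271,-0.0362,0],
    [-0.0271,-0.0362,0],
  ],
  twist=[
    [0,0,-0.097],
    [0,0,-0.097],
    [0,0,0],
    [0,0,0],
    [0,0,0],
    [0,0,0],
    [0,0,0],
    [0,0,0],
    [0,0,0],
    [0,0,0],
    [0,0,0],
    [0,0,0],
    [0,0,0],
    [0,0,0],
    [0,0,0],
    [0,0,0],
    [0,0,0],
    [0,0,0],
    [0,0,0],
    [0,0,0],
  ],
)

```text
clock: 3.2
position: [0.5892, -0.1601, 0.2314]
tool_rot: [3.141, 0.0, 2.942]
force: [0.8, 0.8, -0.1]
grip_width: -0.0001
finger_force: 0.0
```

Emit:
apply_moves(
  claw=[0,0,0,0,0],
  xyz=[
    [0,0,0.04],
    [0,0,0.04],
    [0,0,0.035],
    [0,0,0.01],
    [0,0,0],
  ],
  twist=[
    [0,0,0],
    [0,0,0],
    [0,0,0],
    [0,0,0],
    [0,0,0],
  ],
)

```text
clock: 3.7
position: [0.5881, -0.1582, 0.1056]
tool_rot: [-3.141, -0.002, 2.942]
force: [0.1, -1.2, 0.5]
grip_width: -0.0001
finger_force: 0.0
```

Run:
```python
from h import *
np.set_printoptions(precision=4,suppress=True)
f=grab('side'); t=grab('top')
o=bot.observe(); print(o['position'],o['force'])
for n,g in(('side',f),('top',t)):
    print(pix(g,o['position']))
    for r in bot.find_in(n,'thumb')[:2]: print(n,r)
a=cv2.resize(f['img'][160:250,240:340],None,fx=5,fy=5,interpolation=cv2.INTER_CUBIC)
b=cv2.resize(t['img'][160:250,220:280],None,fx=5,fy=5,interpolation=cv2.INTER_CUBIC)
cv2.imwrite('pics/th.png',cv2.cvtColor(np.hstack([a,b]),cv2.COLOR_RGB2BGR))
```

```text
[ 0.5894 -0.1585  0.1079] [-0.3522 -0.5283  0.4071]
[284.7669 211.4678]
side {'position': [0.5773, -0.1083, 0.076], 'score': 0.73}
[308.7131 197.1202]
top {'position': [0.5808, -0.0583, 0.0757], 'score': 0.78}
```

View pics/th.png

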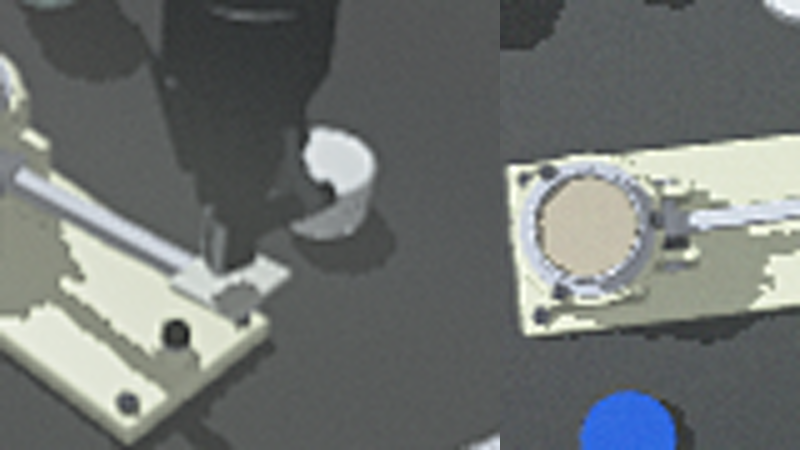

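Emit:
apply_moves(
  claw=[0,0,0,0,0,0,0,0,0,0],
  xyz=[
    [-0.001,0,0.006],
    [0,0,0.005],
    [0,0,0.002],
    [0,0,0.002],
    [0,0,0.002],
    [0,0,0.002],
    [0,0,0.002],
    [0,0,0.002],
    [0,0,0.002],
    [0,0,0.002],
  ],
  twist=[
    [0,0,0],
    [0,0,0],
    [0,0,0],
    [0,0,0],
    [0,0,0],
    [0,0,0],
    [0,0,0],
    [0,0,0],
    [0,0,0],
    [0,0,0],
  ],
)

```text
clock: 4.9
position: [0.5896, -0.1586, 0.0792]
tool_rot: [-3.142, 0.0, 2.942]
force: [0.9, -2.7, 4.9]
grip_width: -0.0002
finger_force: 2.1
```

Emit:
apply_moves(
  claw=[0,0,0,0,0,0,0,0,0,0],
  xyz=[
    [0,0,0.002],
    [0,0,0.002],
    [0,0,0.002],
    [0,0,0.002],
    [0,0,0.002],
    [0,0,0.002],
    [0,0,0.002],
    [0,0,0.002],
    [0,0,0.002],
    [0,0,0.002],
  ],
  twist=[
    [0,0,0],
    [0,0,0],
    [0,0,0],
    [0,0,0],
    [0,0,0],
    [0,0,0],
    [0,0,0],
    [0,0,0],
    [0,0,0],
    [0,0,0],
  ],
)

```text
clock: 5.9
position: [0.5895, -0.1586, 0.0592]
tool_rot: [-3.142, 0.0, 2.942]
force: [0.3, -4.1, 4.7]
grip_width: -0.0001
finger_force: 2.5
```

Emit:
apply_moves(
  claw=[0,0,0],
  xyz=[
    [0,0,0.001],
    [0,0,0.001],
    [0,0,0.001],
  ],
  twist=[
    [0,0,0],
    [0,0,0],
    [0,0,0],
  ],
)

```text
clock: 6.2
position: [0.5895, -0.1585, 0.0562]
tool_rot: [-3.142, -0.0, 2.942]
force: [0.8, -3.5, 4.6]
grip_width: 0.0001
finger_force: 2.4
```

Emit:
apply_moves(
  claw=[0,0],
  xyz=[
    [0,0,0.0006],
    [0,0,0.0006],
  ],
  twist=[
    [0,0,0],
    [0,0,0],
  ],
)

```text
clock: 6.4
position: [0.5895, -0.1585, 0.055]
tool_rot: [-3.142, -0.0, 2.942]
force: [0.6, -3.5, 4.7]
grip_width: 0.0
finger_force: 2.4
```

Emit:
apply_moves(
  claw=[0,0],
  xyz=[
    [0,0,0.0006],
    [0,0,0.0006],
  ],
  twist=[
    [0,0,0],
    [0,0,0],
  ],
)

```text
clock: 6.6
position: [0.5895, -0.1585, 0.0539]
tool_rot: [3.142, -0.0, 2.942]
force: [-0.0, -3.2, 3.8]
grip_width: 0.0001
finger_force: 2.4
```

Emit:
apply_moves(
  claw=[0,0],
  xyz=[
    [0,0,0.0006],
    [0,0,0.0006],
  ],
  twist=[
    [0,0,0],
    [0,0,0],
  ],
)

```text
clock: 6.8
position: [0.5895, -0.1585, 0.0526]
tool_rot: [3.142, -0.0, 2.942]
force: [0.5, -3.4, 4.9]
grip_width: -0.0002
finger_force: 2.4
```

Emit:
apply_moves(
  claw=[0,0],
  xyz=[
    [0,0,0.0006],
    [0,0,0.0006],
  ],
  twist=[
    [0,0,0],
    [0,0,0],
  ],
)

```text
clock: 7.0
position: [0.5895, -0.1584, 0.0514]
tool_rot: [3.142, -0.0, 2.942]
force: [0.1, -3.7, 4.8]
grip_width: -0.0003
finger_force: 2.4
```

Emit:
apply_moves(
  claw=[0,0],
  xyz=[
    [0,0,0.0006],
    [0,0,0.0006],
  ],
  twist=[
    [0,0,0],
    [0,0,0],
  ],
)

```text
clock: 7.2
position: [0.5895, -0.1584, 0.0502]
tool_rot: [3.142, -0.0, 2.942]
force: [0.7, -1.8, 5.0]
grip_width: -0.0004
finger_force: 2.4
```

Emit:
apply_moves(
  claw=[0,0],
  xyz=[
    [0,0,0.0006],
    [0,0,0.0006],
  ],
  twist=[
    [0,0,0],
    [0,0,0],
  ],
)

```text
clock: 7.4
position: [0.5895, -0.1584, 0.0491]
tool_rot: [3.142, -0.0, 2.942]
force: [-0.7, -1.9, 4.5]
grip_width: -0.0
finger_force: 2.4
```

Emit:
apply_moves(
  claw=[0,0],
  xyz=[
    [0,0,0.0006],
    [0,0,0.0006],
  ],
  twist=[
    [0,0,0],
    [0,0,0],
  ],
)

```text
clock: 7.6
position: [0.5896, -0.1584, 0.0479]
tool_rot: [3.141, -0.0, 2.942]
force: [-0.7, -1.5, 3.9]
grip_width: -0.0003
finger_force: 2.4
```

Emit:
apply_moves(
  claw=[0,0],
  xyz=[
    [0,0,0.0006],
    [0,0,0.0006],
  ],
  twist=[
    [0,0,0],
    [0,0,0],
  ],
)

```text
clock: 7.8
position: [0.5895, -0.1584, 0.0466]
tool_rot: [3.141, -0.0, 2.942]
force: [-0.3, -0.9, 6.8]
grip_width: 0.0002
finger_force: 2.7
```

Emit:
apply_moves(
  claw=[0,0],
  xyz=[
    [0,0,0.0006],
    [0,0,0],
  ],
  twist=[
    [0,0,0],
    [0,0,0],
  ],
)

```text
clock: 8.0
position: [0.5896, -0.1584, 0.0461]
tool_rot: [3.141, -0.0, 2.942]
force: [-1.0, -0.1, 6.8]
grip_width: 0.0001
finger_force: 3.6
```

Emit:
apply_moves(
  claw=[0,0,0,0,0,0],
  xyz=[
    [0,0,0.0004],
    [0,0,0],
    [0,0,0],
    [0,0,0],
    [0,0,0],
    [0,0,0],
  ],
  twist=[
    [0,0,0],
    [0,0,0],
    [0,0,0],
    [0,0,0],
    [0,0,0],
    [0,0,0],
  ],
)

```text
clock: 8.6
position: [0.5895, -0.1584, 0.0459]
tool_rot: [3.141, -0.0, 2.942]
force: [-1.2, -0.6, 9.1]
grip_width: 0.0001
finger_force: 4.4
```

Emit:
apply_moves(
  claw=[0,0,0,0,0,0,0,0,0,0,0,0,0,0,0,0],
  xyz=[
    [0,0,0],
    [0,0,0],
    [0,0,0],
    [0,0,-0.003],
    [0,0,-0.006],
    [0,0,-0.006],
    [0,0,-0.006],
    [0,0,-0.006],
    [0,0,-0.006],
    [0,0,-0.006],
    [0,0,-0.006],
    [0,0,-0.006],
    [0,0,-0.01],
    [0,0,-0.025],
    [0,0,-0.03],
    [0,0,-0.02],
  ],
  twist=[
    [0,0,0],
    [0,0,0],
    [0,0,0],
    [0,0,0],
    [0,0,0],
    [0,0,0],
    [0,0,0],
    [0,0,0],
    [0,0,0],
    [0,0,0],
    [0,0,0],
    [0,0,0],
    [0,0,0],
    [0,0,0],
    [0,0,0],
    [0,0,0],
  ],
)

```text
clock: 10.2
position: [0.5899, -0.1588, 0.1841]
tool_rot: [-3.141, 0.002, 2.942]
force: [1.0, -0.8, -0.5]
grip_width: -0.0
finger_force: 0.0
```

Run:
```python
from h import *
np.set_printoptions(precision=4,suppress=True)
f=grab('side'); t=grab('top')
o=bot.observe(); print(o['clock'],o['position'],o['force'])
for n in('side','top'):
    for q in('stone','thumb'):
        for r in bot.find_in(n,q)[:4]: print(n,q,r)
a=cv2.resize(f['img'][150:200,198:258],None,fx=8,fy=8,interpolation=cv2.INTER_CUBIC)
b=cv2.resize(t['img'][180:230,220:255],None,fx=8,fy=8,interpolation=cv2.INTER_CUBIC)
cv2.imwrite('pics/r2.png',cv2.cvtColor(np.hstack([a,b]),cv2.COLOR_RGB2BGR))
```

```text
10.3 [ 0.5908 -0.159   0.185 ] [ 0.6059 -1.1532  0.6362]
side stone {'position': [0.6102, -0.3174, 0.0156], 'score': 0.83}
side stone {'position': [0.6113, -0.3852, 0.0172], 'score': 0.81}
side stone {'position': [0.4445, 0.0292, 0.0103], 'score': 0.75}
side stone {'position': [0.5695, 0.1716, 0.009], 'score': 0.74}
side thumb {'position': [0.5776, -0.1205, 0.0811], 'score': 0.58}
side thumb {'position': [0.5649, 0.3136, 0.0501], 'score': 0.42}
top stone {'position': [0.5772, 0.1675, 0.0148], 'score': 0.85}
top stone {'position': [0.5747, 0.0531, 0.112], 'score': 0.72}
top stone {'position': [0.612, -0.3842, 0.0169], 'score': 0.57}
top stone {'position': [0.4546, 0.0296, 0.0156], 'score': 0.57}
```

View pics/r2.png

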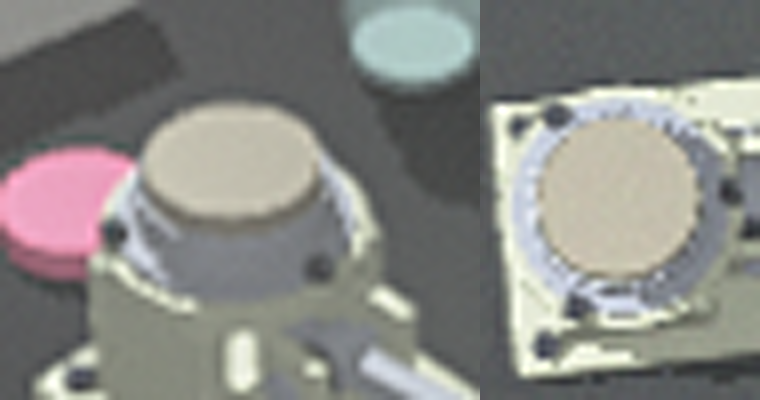

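The stone now stands proud of the ring. Its top face is centred at side pixel (226.9,169.8) and top pixel (237.3,204.6). I'll triangulate it next.

Run:
```python
from h import *
np.set_printoptions(precision=4,suppress=True)
f=grab('side'); t=grab('top')
for z in(.108,.111,.114): print(z,atz(f,226.9,169.75,z),atz(t,237.25,204.6,z))
c1,d1=ray(f,226.9,169.75);c2,d2=ray(t,237.25,204.6)
s=np.linalg.lstsq(np.c_[d1,-d2],c2-c1,rcond=None)[0];print(c1+d1*s[0],c2+d2*s[1])
p=bot.observe()['position'];y=2.942
R=np.array([[np.cos(y),np.sin(y)],[np.sin(y),-np.cos(y)]])
print(p, R.T@(np.array([.574,.0525])-p[:2]))
```

```text
0.108 [0.5775 0.0548 0.108 ] [0.5723 0.0524 0.108 ]
0.111 [0.5753 0.0518 0.111 ] [0.5719 0.0523 0.111 ]
0.114 [0.5732 0.0488 0.114 ] [0.5716 0.0522 0.114 ]
[0.5744 0.0506 0.1122] [0.5718 0.0522 0.112 ]
[ 0.5892 -0.1585  0.181 ] [0.0567 0.2038]
```

Emit:
apply_moves(
  claw=[0.072,0.072,0.072,0.072,0.072,0.072,0.072,0.072,0.072,0.072,0.072],
  xyz=[
    [0.0096,0.0338,0],
    [0.0096,0.0338,0],
    [0.0096,0.0338,0],
    [0.0096,0.0338,0],
    [0.0096,0.0338,0],
    [0.0096,0.0341,0],
    [0,0,0.02],
    [0,0,0.02],
    [0,0,0.015],
    [0,0,0.005],
    [0,0,0],
  ],
  twist=[
    [0,0,0],
    [0,0,0],
    [0,0,0],
    [0,0,0],
    [0,0,0],
    [0,0,0],
    [0,0,0],
    [0,0,0],
    [0,0,0],
    [0,0,0],
    [0,0,0],
  ],
  force=25,
)

```text
clock: 11.7
position: [0.573, 0.0518, 0.121]
tool_rot: [-3.141, -0.001, 2.942]
force: [0.1, 0.1, 0.1]
grip_width: 0.0715
finger_force: 0.0
```

Run:
```python
from h import *
np.set_printoptions(precision=4,suppress=True)
f=grab('side')
o=bot.observe(); print(o['clock'],o['position'],o['force'],o['grip_width'])
y=2.942; yv=np.array([np.sin(y),-np.cos(y),0]); p=np.array(o['position'])
im=f['img'].copy()
for s in(1,-1):
    q=pix(f,p+s*yv*o['grip_width']/2); print((q-[190,120])*7)
a=cv2.resize(im[120:200,190:290],None,fx=7,fy=7,interpolation=cv2.INTER_CUBIC)
cv2.imwrite('pics/g.png',cv2.cvtColor(a,cv2.COLOR_RGB2BGR))
```

```text
11.75 [0.5735 0.0518 0.1218] [0.281  0.1982 0.4687] 0.07198038487637619
[213.0519 276.3881]
[295.8449 382.0929]
```

View pics/g.png

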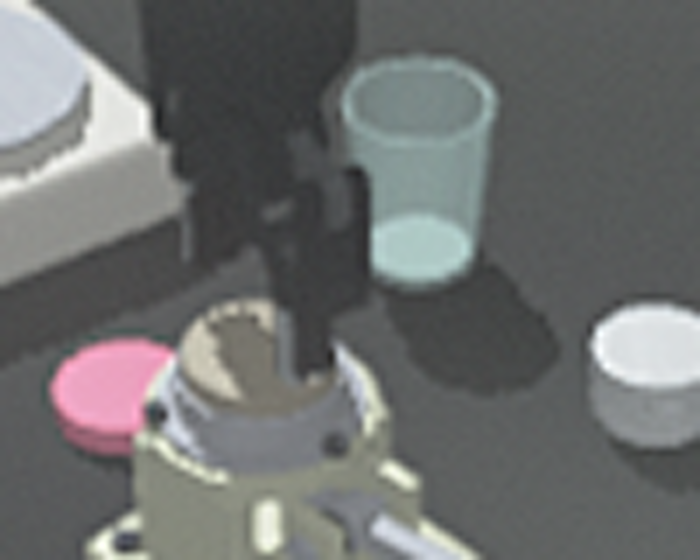

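Emit:
apply_moves(
  claw=[0.07,0.07,0.07,0.07],
  xyz=[
    [0,0,0.005],
    [0,0,0.005],
    [0,0,0.003],
    [0,0,0],
  ],
  twist=[
    [0,0,0],
    [0,0,0],
    [0,0,0],
    [0,0,0],
  ],
)

```text
clock: 12.15
position: [0.5732, 0.0519, 0.1083]
tool_rot: [-3.141, -0.001, 2.942]
force: [0.5, 0.9, -0.5]
grip_width: 0.0698
finger_force: 0.0
```

Emit:
apply_moves(
  claw=[0.07,0.07],
  xyz=[
    [0,0,0.001],
    [0,0,0.001],
  ],
  twist=[
    [0,0,0],
    [0,0,0],
  ],
)

```text
clock: 12.35
position: [0.5735, 0.052, 0.1068]
tool_rot: [3.141, 0.0, 2.942]
force: [0.5, -0.2, -0.0]
grip_width: 0.0702
finger_force: 0.0
```

Emit:
apply_moves(
  claw=[0.064,0.064,0.064],
  xyz=[
    [0,0,0],
    [0,0,0],
    [0,0,0],
  ],
  twist=[
    [0,0,0],
    [0,0,0],
    [0,0,0],
  ],
)

```text
clock: 12.65
position: [0.5734, 0.052, 0.1068]
tool_rot: [3.142, 0.0, 2.942]
force: [0.3, -0.1, 0.4]
grip_width: 0.0639
finger_force: 0.0
```

Emit:
apply_moves(
  claw=[0.064,0.064],
  xyz=[
    [0,0,0.001],
    [0,0,0.001],
  ],
  twist=[
    [0,0,0],
    [0,0,0],
  ],
)

```text
clock: 12.85
position: [0.5735, 0.052, 0.1047]
tool_rot: [3.142, 0.0, 2.942]
force: [0.8, -0.2, 0.6]
grip_width: 0.0637
finger_force: 0.1
```

Emit:
apply_moves(
  claw=[0.064,0.064],
  xyz=[
    [0,0,0.001],
    [0,0,0],
  ],
  twist=[
    [0,0,0],
    [0,0,0],
  ],
)

```text
clock: 13.05
position: [0.5734, 0.052, 0.1035]
tool_rot: [-3.142, -0.0, 2.942]
force: [0.9, 0.9, -0.9]
grip_width: 0.0643
finger_force: 0.2
```

Emit:
apply_moves(
  claw=[0.064,0.064],
  xyz=[
    [0,0,0.001],
    [0,0,0.001],
  ],
  twist=[
    [0,0,0],
    [0,0,0],
  ],
)

```text
clock: 13.25
position: [0.5735, 0.052, 0.1017]
tool_rot: [3.142, 0.0, 2.942]
force: [-0.0, 0.7, 0.4]
grip_width: 0.0639
finger_force: 0.3
```

Emit:
apply_moves(
  claw=[0.064,0.064],
  xyz=[
    [0,0,0.001],
    [0,0,0.001],
  ],
  twist=[
    [0,0,0],
    [0,0,0],
  ],
)

```text
clock: 13.45
position: [0.5734, 0.052, 0.0996]
tool_rot: [3.142, -0.0, 2.942]
force: [0.2, 1.5, 0.9]
grip_width: 0.0639
finger_force: 0.4
```

Emit:
apply_moves(
  claw=[0.064,0.064],
  xyz=[
    [0,0,0.001],
    [0,0,0],
  ],
  twist=[
    [0,0,0],
    [0,0,0],
  ],
)

```text
clock: 13.65
position: [0.5734, 0.052, 0.0986]
tool_rot: [-3.142, -0.0, 2.942]
force: [0.4, 0.1, 0.2]
grip_width: 0.0643
finger_force: 0.4
```

Emit:
apply_moves(
  claw=[0.064,0.064],
  xyz=[
    [0,0,0.001],
    [0,0,0],
  ],
  twist=[
    [0,0,0],
    [0,0,0],
  ],
)

```text
clock: 13.85
position: [0.5735, 0.052, 0.0979]
tool_rot: [3.141, 0.0, 2.942]
force: [-0.7, 0.7, 4.5]
grip_width: 0.0645
finger_force: 3.0
```

Light rim contact, about 4.5 N. I'll back off 2 mm and close.

Emit:
apply_moves(
  claw=[0.064,0.064,0.05,0.05,0.05,0.05,0.05],
  xyz=[
    [0,0,-0.0022],
    [0,0,0],
    [0,0,0],
    [0,0,0],
    [0,0,0],
    [0,0,0],
    [0,0,0],
  ],
  twist=[
    [0,0,0],
    [0,0,0],
    [0,0,0],
    [0,0,0],
    [0,0,0],
    [0,0,0],
    [0,0,0],
  ],
  force=45,
)

```text
clock: 14.55
position: [0.5741, 0.0528, 0.1001]
tool_rot: [3.14, 0.001, 2.942]
force: [3.4, 5.0, 1.0]
grip_width: 0.0576
finger_force: 48.2
```

Emit:
apply_moves(
  claw=[0.05,0.05,0.05,0.05,0.05],
  xyz=[
    [0,0,-0.002],
    [0,0,-0.003],
    [0,0,-0.003],
    [0,0,-0.004],
    [0,0,-0.004],
  ],
  twist=[
    [0,0,0],
    [0,0,0],
    [0,0,0],
    [0,0,0],
    [0,0,0],
  ],
)

```text
clock: 15.05
position: [0.5732, 0.0517, 0.1161]
tool_rot: [-3.141, -0.0, 2.941]
force: [-0.6, -0.1, -0.5]
grip_width: 0.0573
finger_force: 50.8
```

Emit:
apply_moves(
  claw=[0.05,0.05,0.05,0.05],
  xyz=[
    [0,0,-0.01],
    [0,0,-0.015],
    [0,0,-0.015],
    [0,0,0],
  ],
  twist=[
    [0,0,0],
    [0,0,0],
    [0,0,0],
    [0,0,0],
  ],
)

```text
clock: 15.45
position: [0.5744, 0.0519, 0.1581]
tool_rot: [3.141, 0.003, 2.941]
force: [0.7, 0.5, -0.5]
grip_width: 0.0572
finger_force: 50.9
```

Run:
```python
from h import *
np.set_printoptions(precision=4,suppress=True)
f=grab('side')
o=bot.observe(); print(o['clock'],o['position'],o['force'],o['moment'],o['grip_width'],o['finger_force'])
print((pix(f,o['position'])-[190,110])*7)
a=cv2.resize(f['img'][110:190,190:290],None,fx=7,fy=7,interpolation=cv2.INTER_CUBIC)
cv2.imwrite('pics/l.png',cv2.cvtColor(a,cv2.COLOR_RGB2BGR))
```

```text
15.5 [0.5739 0.052  0.1569] [ 0.0129  0.1899 -0.7157] [ 0.0258  0.0139 -0.0289] 0.057450122598333715 50.85540533065796
[251.5958 323.2996]
```

View pics/l.png

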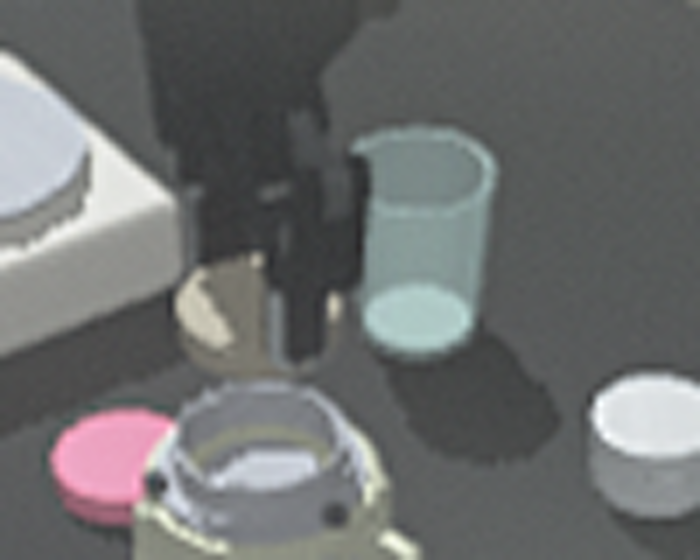

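Emit:
apply_moves(
  claw=[0.05,0.05,0.05,0.05,0.05,0.05,0.05,0.05,0.05,0.05,0.05,0.05,0.05,0.05,0.05,0.05,0.05,0.05,0.05,0.05],
  xyz=[
    [0,-0.012,0],
    [0,-0.025,0],
    [-0.0004,-0.034,0],
    [-0.0004,-0.034,0],
    [-0.0004,-0.034,0],
    [-0.0004,-0.034,0],
    [-0.0004,-0.034,0],
    [-0.0004,-0.034,0],
    [-0.0004,-0.034,0],
    [-0.0004,-0.034,0],
    [-0.0004,-0.034,0],
    [-0.0004,-0.025,0],
    [-0.0003,-0.02,0],
    [0,0,0.015],
    [0,0,0.025],
    [0,0,0.025],
    [0,0,0.025],
    [0,0,0.02],
    [0,0,0.01],
    [0,0,0],
  ],
  twist=[
    [0,0,0],
    [0,0,0],
    [0,0,0],
    [0,0,0],
    [0,0,0],
    [0,0,0],
    [0,0,0],
    [0,0,0],
    [0,0,0],
    [0,0,0],
    [0,0,0],
    [0,0,0],
    [0,0,0],
    [0,0,0],
    [0,0,0],
    [0,0,0],
    [0,0,0],
    [0,0,0],
    [0,0,0],
    [0,0,0],
  ],
)

```text
clock: 17.5
position: [0.4993, -0.3292, 0.0345]
tool_rot: [3.141, -0.003, 2.941]
force: [-0.3, 0.6, -1.6]
grip_width: 0.0573
finger_force: 50.8
```

Run:
```python
from h import *
np.set_printoptions(precision=4,suppress=True)
f=grab('side')
o=bot.observe(); print(o['clock'],o['position'],o['tool_rot'],o['force'],o['grip_width'],o['finger_force'])
a=cv2.resize(f['img'][210:350,250:400],None,fx=4,fy=4,interpolation=cv2.INTER_CUBIC)
cv2.imwrite('pics/p.png',cv2.cvtColor(a,cv2.COLOR_RGB2BGR))
```

```text
17.55 [ 0.5    -0.3295  0.0356] [ 3.1415 -0.0011  2.9413] [0.5278 0.2169 0.3253] 0.05701401004830636 50.84562957286835
```

View pics/p.png

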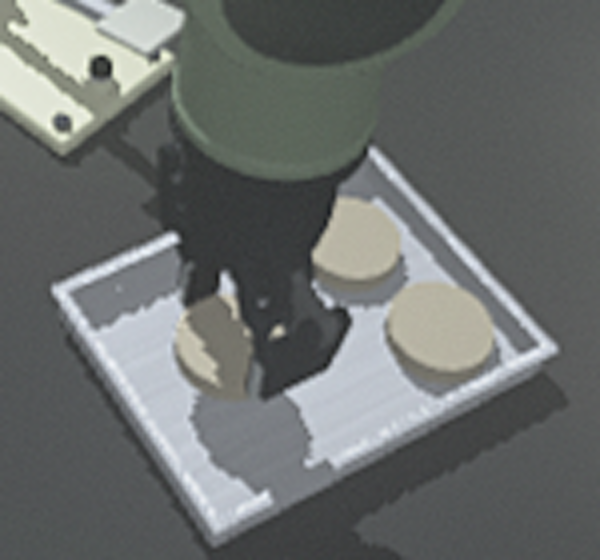

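Emit:
apply_moves(
  claw=[0.05,0.05,0.05,0.05,0.05,0.05,0.05],
  xyz=[
    [0,0,0.008],
    [0,0,0.007],
    [0,0,0.005],
    [0,0,0.003],
    [0,0,0.002],
    [0,0,0.001],
    [0,0,0],
  ],
  twist=[
    [0,0,0],
    [0,0,0],
    [0,0,0],
    [0,0,0],
    [0,0,0],
    [0,0,0],
    [0,0,0],
  ],
)

```text
clock: 18.25
position: [0.5006, -0.3292, 0.0099]
tool_rot: [-3.142, -0.0, 2.942]
force: [-0.2, -0.1, -0.4]
grip_width: 0.0576
finger_force: 50.8
```

Emit:
apply_moves(
  claw=[0.05,0.05,0.05],
  xyz=[
    [0,0,0.0008],
    [0,0,0.0007],
    [0,0,0],
  ],
  twist=[
    [0,0,0],
    [0,0,0],
    [0,0,0],
  ],
)

```text
clock: 18.55
position: [0.5006, -0.3292, 0.0084]
tool_rot: [-3.142, 0.0, 2.942]
force: [-0.6, -0.0, -1.0]
grip_width: 0.0572
finger_force: 50.8
```

Emit:
apply_moves(
  claw=[0.05,0.05,0.05],
  xyz=[
    [0,0,0.0006],
    [0,0,0.0006],
    [0,0,0],
  ],
  twist=[
    [0,0,0],
    [0,0,0],
    [0,0,0],
  ],
)

```text
clock: 18.85
position: [0.5006, -0.3292, 0.0072]
tool_rot: [3.142, -0.0, 2.942]
force: [-0.8, -0.0, -0.9]
grip_width: 0.0571
finger_force: 50.8
```

Emit:
apply_moves(
  claw=[0.05,0.05,0.05],
  xyz=[
    [0,0,0.0006],
    [0,0,0.0004],
    [0,0,0],
  ],
  twist=[
    [0,0,0],
    [0,0,0],
    [0,0,0],
  ],
)

```text
clock: 19.15
position: [0.5007, -0.3292, 0.0066]
tool_rot: [3.142, 0.0, 2.942]
force: [-2.2, 1.3, 7.8]
grip_width: 0.0572
finger_force: 51.8
```

Emit:
apply_moves(
  claw=[0.05,0.05,0.059,0.061,0.064,0.068,0.072,0.072,0.072,0.072,0.072,0.072,0.072],
  xyz=[
    [0,0,-0.0004],
    [0,0,0],
    [0,0,0],
    [0,0,0],
    [0,0,0],
    [0,0,0],
    [0,0,0],
    [0,0,0],
    [0,0,-0.005],
    [0,0,-0.015],
    [0,0,-0.03],
    [0,0,-0.04],
    [0,0,-0.04],
  ],
  twist=[
    [0,0,0],
    [0,0,0],
    [0,0,0],
    [0,0,0],
    [0,0,0],
    [0,0,0],
    [0,0,0],
    [0,0,0],
    [0,0,0],
    [0,0,0],
    [0,0,0],
    [0,0,0],
    [0,0,0],
  ],
  force=20,
)

```text
clock: 20.45
position: [0.5003, -0.3291, 0.1391]
tool_rot: [-3.141, 0.0, 2.942]
force: [0.4, 0.7, -0.0]
grip_width: 0.0718
finger_force: 0.0
```

Run:
```python
from h import *
np.set_printoptions(precision=4,suppress=True)
f=grab('side')
o=bot.observe(); print(o['clock'],o['position'],o['force'],o['grip_width'],o['finger_force'])
for n in('side','top'):
    if n=='top': grab('top')
    for r in bot.find_in(n,'stone')[:5]: print(n,r)
a=cv2.resize(f['img'][130:350,190:410],None,fx=2.7,fy=2.7,interpolation=cv2.INTER_CUBIC)
cv2.imwrite('pics/e.png',cv2.cvtColor(a,cv2.COLOR_RGB2BGR))
```

```text
20.5 [ 0.5026 -0.3308  0.1456] [ 3.7354 -2.5595  7.9862] 0.07203841698528585 0.0
side {'position': [0.6093, -0.388, 0.0177], 'score': 0.79}
side {'position': [0.4477, 0.0262, 0.0102], 'score': 0.77}
side {'position': [0.4949, -0.333, 0.0169], 'score': 0.74}
side {'position': [0.6137, -0.3315, 0.014], 'score': 0.62}
side {'position': [0.5707, 0.17, 0.0132], 'score': 0.52}
top {'position': [0.6184, -0.3119, 0.0186], 'score': 0.87}
top {'position': [0.6137, -0.3869, 0.019], 'score': 0.87}
top {'position': [0.5818, 0.1675, 0.0153], 'score': 0.83}
top {'position': [0.4917, -0.328, 0.0166], 'score': 0.78}
top {'position': [0.4505, 0.0295, 0.0159], 'score': 0.56}
```

View pics/e.png

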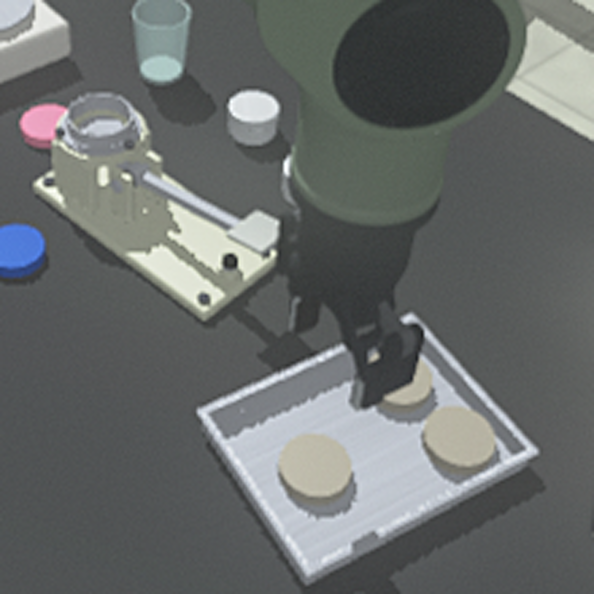

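The stone lies flat in the empty half at crop (315,465). The two other stones are where they were and the lever is back up.

Emit:
apply_moves(
  claw=[0.072,0.072,0.072,0.072],
  xyz=[
    [0,0,-0.015],
    [0,0,-0.005],
    [0,0,0],
    [0,0,0],
  ],
  twist=[
    [0,0,0],
    [0,0,0],
    [0,0,0],
    [0,0,0],
  ],
)

```text
clock: 21.05
position: [0.5003, -0.329, 0.156]
tool_rot: [3.141, -0.001, 2.942]
force: [-0.4, -0.1, -0.2]
grip_width: 0.0718
finger_force: 0.0
```

```bash
python3 -c "
from workcell import bot
o=bot.observe();print(o['clock'],o['position'],o['force']);print(bot.job_done())"
```

```text
21.05 [ 0.50032921 -0.32898641  0.15595098] [-0.37040361 -0.08776775 -0.20590489]
the job is handed in; nothing more can be done
None
```

I pressed the lever onto its stop at about 9 N, held it and let it go, then drew the stone out and laid it flat in the tray's empty half; the job was handed in at 21 s, with no verdict shown.

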